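Clear the way and hold the stock cage's gate open

TASK

Two stray white tubes stand in the way of the wire cage's gate: first stand each one upright in the empty bay of the cardboard tray that holds tubes of its own length. Then squeeze the side catch on the cage's latch post until it stays in, and only after that squeeze the catch on the gate's grip and swing the gate towards the robot, past its floor detent, to wide open. Finish while still holding the gate wide open by its grip, because it swings back if let go; leave the other things on the table where they are.

Things in the scene. Friction and masses are not known exactly. Their poses are not given: they have to be found in the camera images.
- tube_short: stray white capped tube, 36 mm in diameter, 85 mm long, about 60 g, standing upright in front of the gate; origin at the centre of its underside, z up along the tube. The other stray is alike but longer; which stands where varies.
- tube_long: stray white capped tube, 36 mm in diameter, 120 mm long, about 80 g, standing upright in front of the gate; origin at the centre of its underside, z up along the tube.
- bay_short (a point): floor centre, 4 mm above the table, of the empty bay (54 x 58 mm clear) of the tray of 85 mm tubes. Tray: fixed, cardboard, 182 x 66 mm, walls 30 mm high, 4 mm thick; three bays in a row along its x. The empty bay is nearest the robot; fixed tubes stand 59 and 117 mm from here along +x. Axes are the tray's, within 0.12 rad of the robot's.
- bay_long (a point): the same for the tray of 120 mm tubes. Which tray is on which side varies; they are at least 105 mm apart, centre to centre.
- side_pinch (a point): midway between the side catch's two upright tabs when squeezed, on the cage's latch post; 168 mm up, tab tops 182, rail below 140. Axes: x into the cage, y along the closed gate from hinge to free end, z up. Tabs 24 mm along x, 8 mm thick. Fixed tab's outer face 24 mm off on +y; moving tab's outer face 36 mm off on -y, slides 12 mm to +y. Over both: 60 mm at rest, 48 squeezed.
- side_catch (a joint): travel of the side catch's moving tab, m: 0 as found (its lug bars the front of the gate), 0.012 fully squeezed. About 4 N of friction moves it and it stays where it is left; the gate is free of its lug from 0.008.
- gate: the cage's gate with its grip and the grip's catch: steel wire frame 12 mm thick, 16 to 140 mm above the table, reaching 203 mm from the hinge. On its top rail stands the squeeze grip: two upright aluminium tabs, 24 mm wide across the gate, 8 mm thick. Origin on the hinge axis at table height; x across the gate, into the cage when closed; y along the gate away from the hinge; z up.
- grip_pinch (a point): midway between the grip's tabs when squeezed: 168 mm up (tab tops 182, foot plate between them 146, rail 140), 115.5 mm from the hinge axis. Axes as gate, turning with the gate. Fixed tab's outer face 24.5 mm off on -y (hinge side), moving tab's outer face 34.5 mm off on +y. Over both: 59 mm at rest, 49 squeezed.
- trigger (a joint): travel of the grip's moving tab towards the fixed one, m: 0 at rest, 0.010 fully squeezed. A spring pushes it out (3.5 N at rest, 8.5 N squeezed) and returns it. Its bolt keeps the gate shut until 0.006 is passed: keep it squeezed (15 to 30 N of grip) as the gate starts to swing.
- gate_hinge (a point): point on the gate's vertical hinge axis, at rail height (140 mm). The cage behind the gate is 140 mm high and 210 mm deep. Axes as gate, turning with the gate.
- gate_swing (a joint): opening angle, rad: 0 closed, grows towards the robot (anticlockwise from above), stop at 1.3; wide open is more than 1.1. A weak spring shuts it (0.09 N m closed, 0.28 wide). A sprung foot under the gate rides over a ridge on the table 165 mm from the hinge; passing it, from 0.68 to 0.82 rad, takes up to 1.1 N m (10 N at the grip); let go, the gate falls back onto it.
- tin: bystander: closed tin, 66 mm across, 100 mm high; origin under its centre
- jar: bystander: glass jar, 70 mm across, 90 mm high; origin under its centre
- tape: bystander: cardboard ring, 90 mm across, 24 mm high, lying flat; origin under its centre
- screwdriver: bystander: screwdriver lying flat
- wrench: bystander: steel wrench lying flat
- gift_box: bystander: flat black box 160 x 120 x 35 mm; origin under its centre
- carton: bystander: small carton 90 x 70 x 50 mm; origin under its centre
Not all that is in view belongs to the job. Leave any orange look-alike of the tube_long alone.

How it is judged:
By the outcome, as a careful person would: the job done as asked, in the order asked, and still so for the second after the job is handed in, while the arm keeps its last pose, push and grip.
It also fails if it takes over 72 s, if anything falls off the work surface, if the arm or the gripper's body presses on something with over 40 N, if the wrist force passes 120 N, or if a joint passes its speed limit or range.

ROBOT

A 6-joint arm with a two-finger parallel gripper is mounted at the origin on the work surface. World frame = base frame: x ahead of the robot, y to its left, z up, the work surface at z = 0. Lengths are in m, angles in rad, forces in N, time in s.
With the tool pointing down it reaches from about 0.25 to 0.725 m from the base axis. Payload 4 kg.
Tool frame: the origin (TCP) lies between the finger pads, 19 mm behind the fingertips; this is the grasp point; z points along the fingers, y is the line along which they close (so a half turn about z gives the same grasp; the last joint's range is limited). The gripper opens to 85 mm and grips with 20 to 120 N. Pads are 22 mm wide; open, the fingers measure 114 mm over their backs; the gripper's body (76 mm by 85 mm) begins 54 mm behind the grasp point. The pads swing forward as they close: fully open they stand 13 mm farther back than shut.
Start: joints at [-1.341, 0.241, 0.005, 1.335, 0, 1.571], TCP at [0.114, -0.487, 0.25] pointing down, gripper open.
Joint ranges: [-2.72, 2.72], [-1.05, 1.87], [-1.09, 1.28], [-1.99, 2.15], [-1.42, 1.44], [-3.14, 3.14]. Speed limits (rad/s): [2.79, 2.79, 3.14, 3.14, 3.14, 3.14].

INTERFACE

Orientations are given as a unit quaternion [x, y, z, w].
In Python, from workcell import telemetry, camera, camera_params, ticket, boxes_of, cut_out, spot_point gives the robot as it stands.
- The arm moves only by the shell command python3 -m creep 'ROWS'. ROWS is text: rows parted by semicolons, each of 5 numbers parted by spaces: the opening, from 0 (shut) to 1 (fully open), then the shift along the tool's x, y, z in units of 150 mm (1.0 is 150 mm), then the turn about the tool's z in units of 180 degrees (1.0 is 180 degrees). In form: claw x y z turn; .... A call has 1 to 12 rows; each row is the pose to reach, as a shift and turn from the pose commanded when the call began, along the tool's axes at that moment, turning the shorter way round; what a row does not reach only later rows make up. A row lasts 1/8 s, in which the tool goes at most 62.5 mm and 10.7 degrees, less where a joint would pass 70% of its speed; a pose out of reach is approached as far as the arm can. A call with a number of a shift or a turn outside -1 to 1 is refused whole. A call with a gripper value outside its range is refused whole. The fingers move at their own pace and stop on an object; the grip force is fixed at half the most. Time passes only in rows, so rows that repeat a pose let the fingers close. It gives the time, the measured TCP pose, the force, the opening and the grip force at its end, in the units of the state.
- telemetry.get_obs(): the state, without advancing time (a new reading comes with each control period).
- camera(name): name is "scene" or "side" or "wrist"; returns the picture (400x640x3 uint8, red, green, blue); there is no depth.
- camera_params(name): a dict with "camera_matrix" (3x3 intrinsics, pixels), "eye" and "attitude" of the camera in the world. Camera axes: x right, y down, z forward; pixel columns grow to the right and rows downward; lengths in m; the calibration is good to about 2 mm. The wrist camera is an equidistant fisheye: a pixel r from the principal point sees the ray r / f radians off the axis. A picture is of the moment at which its call begins: read the wrist's pose just before it. camera_params takes no time and is no camera call; for the wrist camera it gives the pose at the moment of the call.
- ticket.job_done(): hands the job in; it is judged then, once.
Trained networks look in the newest picture that a camera, given by its name, has taken for a name from the list of things; names that differ only in an ending like _2 or _b are one class to them, and where a whole thing is asked for, a point or a joint stands for the part that bears it (a point fixed in the world has none). Each returns a list of dicts, best first, with "conf" (0 to 1); they miss things now and then, are a little off and sometimes report something else, mostly with a low value. They report only what shows in the picture. A call takes as long as a camera call. They do not tell look-alikes from the thing itself.
- boxes_of(thing, camera): "at" ([x, y, z] in m, in world coordinates, good to about 4 mm: the middle of the surface that is visible of it).
- cut_out(thing, camera): "pixels" (400x640 bool, what is visible of it).
- spot_point(thing, camera): "at" ([x, y, z] in m, in world coordinates, good to about 4 mm: a listed point, or the origin of a listed thing).
The state is a dict: "clock": time; "joint_pos": joint angles; "joint_vel": joint speeds; "tau": joint torques, N m; "eef_pos": TCP position; "tool_rot": TCP orientation; "ft_force": force on the tool from outside, world axes, zero at the start; "ft_torque": the same for the moment, N m; "grip_width": finger opening in m; "grasp_force": force on a finger pad.
Only numpy, scipy, OpenCV 4.12 (cv2) and the standard library are available. Lean on these libraries where they do the work, as an engineer would, in place of code of your own. Each camera call takes 0.05 s, during which the arm holds its last target. There are 200 camera calls.

## Working session

There is one attempt and no reset: what is moved stays moved. The work goes in short steps, Python scripts to look and compute and a shell command to move; the robot and the scene stay as the last step left them, time stands still between calls to the robot, and variables do not carry over. Pictures are saved under pics/ and viewed, at most 10 in all, crops included, and the job is handed in when it is done.

```bash
mkdir -p pics; ls; python3 - <<'E'
from workcell import telemetry, camera, camera_params, boxes_of, spot_point
import cv2,numpy as np
o=telemetry.get_obs(); print(o['clock'],o['eef_pos'],o['tool_rot'],o['grip_width'])
for c in ['scene','side']:
    im=camera(c); cv2.imwrite(f'pics/{c}0.png',im[:,:,::-1])
    print(c,camera_params(c)['eye'])
    for t in ['tube_short','tube_long','bay_short','bay_long','side_pinch','grip_pinch','gate_hinge','gate','tin','jar','carton']:
        r=spot_point(t,c); print(t,[(np.round(d['at'],3).tolist(),round(d['conf'],2)) for d in r[:3]])
E
```

```text
pics
0.0 [ 0.1137501  -0.48628406  0.24910953] [ 9.93406183e-01  1.14643108e-01 -1.18059458e-04 -1.04812898e-03] 0.08537661083154224
scene [ 1.19361458 -0.77051155  1.27659707]
tube_short [([0.546, -0.214, 0.003], 0.61), ([0.454, 0.318, 0.007], 0.17)]
tube_long [([0.559, -0.062, -0.001], 0.84), ([0.488, -0.065, -0.002], 0.84), ([0.572, 0.022, -0.001], 0.79)]
bay_short [([0.457, 0.317, 0.009], 0.96), ([0.346, -0.136, 0.002], 0.36)]
bay_long [([0.457, 0.187, 0.005], 0.74)]
side_pinch [([0.662, 0.003, 0.171], 0.56)]
grip_pinch [([0.657, -0.146, 0.169], 0.81)]
gate_hinge [([0.652, -0.264, 0.139], 0.9)]
gate [([0.652, -0.26, 0.004], 0.81)]
tin [([0.735, 0.183, -0.004], 0.79)]
jar [([0.553, 0.472, -0.003], 0.85), ([0.587, -0.497, -0.003], 0.6)]
carton [([0.431, -0.553, 0.003], 0.69)]
side [ 0.04619131 -1.1070384   0.80824686]
tube_short [([0.546, -0.217, 0.002], 0.74)]
tube_long [([0.562, -0.066, 0.001], 0.77), ([0.488, -0.061, -0.001], 0.74), ([0.573, 0.019, 0.002], 0.5)]
bay_short [([0.458, 0.312, 0.004], 0.79)]
bay_long [([0.46, 0.183, -0.0], 0.58)]
side_pinch [([0.662, -0.002, 0.167], 0.72)]
grip_pinch [([0.657, -0.14, 0.17], 0.76)]
gate_hinge [([0.648, -0.259, 0.142], 0.55)]
gate [([0.65, -0.263, 0.002], 0.84)]
tin [([0.735, 0.179, -0.004], 0.79)]
jar []
carton [([0.43, -0.554, 0.001], 0.79)]
```

View pics/scene0.png

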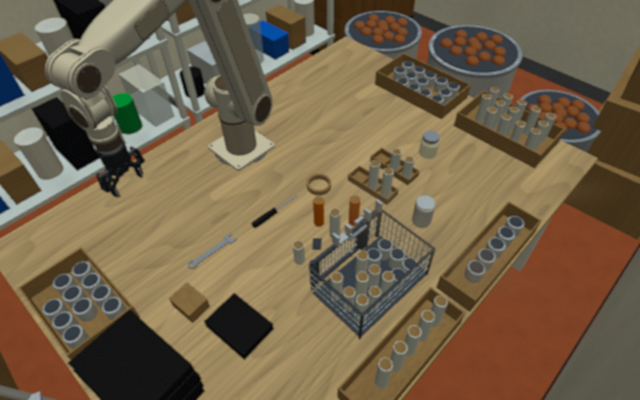

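View pics/side0.png

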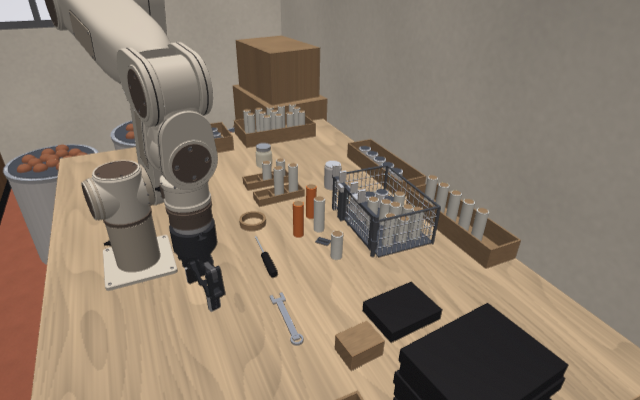

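The scene view shows the white tubes in front of the gate: long at about (336,222) and short at (299,252). The orange look-alikes are at (319,211) and (354,208), and the trays are around (370,185) and (395,163). The network positions agree with this, with the bays on the left at y≈0.185 (long) and y≈0.315 (short).

```bash
cat > h.py <<'E'
from workcell import telemetry, camera, camera_params, boxes_of, spot_point
import numpy as np, sys
from scipy.spatial.transform import Rotation as R
def to(*targets):
    "print shift/turn units from the present pose to targets (x,y,z,tool-x angle)"
    o=telemetry.get_obs(); r=R.from_quat(o['tool_rot']); X=r.as_matrix()[:,0]; a=np.arctan2(X[1],X[0])
    print('t%.2f'%o['clock'],'p',np.round(o['eef_pos'],4),'a %.3f'%a,'w %.4f g %.1f'%(o['grip_width'],o['grasp_force']),'f',np.round(o['ft_force'],1))
    for t in targets:
        d=r.inv().apply(np.array(t[:3])-o['eef_pos'])/0.15
        print(t,'->',np.round(d,3),'turn %.4f'%((a-t[3])/np.pi))
def look(c,*names):
    camera(c)
    for t in names:
        print(c,t,[(np.round(d['at'],3).tolist(),round(d['conf'],2)) for d in spot_point(t,c)[:4]])
if __name__=='__main__': to(*[tuple(map(float,a.split(','))) for a in sys.argv[1:]])
E
python3 -m creep '0.8 0.4 -0.4 0 0.02; 0.8 0.8 -0.8 0 0.06; 0.8 0.9 -0.9 0 0.073; 0.8 0.9 -0.9 0 0.073'
python3 -m creep '0.8 0.4 -0.1 0 0; 0.8 0.8 -0.3 0 0; 0.8 1 -0.4 0 0; 0.8 1 -0.4 0 0'
python3 h.py 0.546,-0.2155,0.25,0
```

```text
clock: 1.7
eef_pos: [0.2159, -0.3216, 0.2503]
tool_rot: [1.0, 0.003, 0.0, -0.0]
ft_force: [-0.7, -0.7, 1.0]
grip_width: 0.0685
grasp_force: 0.0
clock: 2.2
eef_pos: [0.3665, -0.2644, 0.2497]
tool_rot: [1.0, 0.002, 0.0, 0.0]
ft_force: [-0.4, 0.2, -0.1]
grip_width: 0.0684
grasp_force: 0.0
t2.20 p [ 0.3665 -0.2644  0.2497] a 0.004 w 0.0684 g 0.0 f [-0.4  0.2 -0.1]
(0.546, -0.2155, 0.25, 0.0) -> [ 1.198 -0.321 -0.002] turn 0.0013
```

```bash

python3 -m creep '0.8 0.4 -0.1 0 0; 0.8 0.8 -0.2 0 0; 0.8 1 -0.32 0 0; 0.8 1 -0.32 0 0' >/dev/null
python3 h.py 0.546,-0.2155,0.06,0; python3 -c "
from h import *; look('wrist','tube_short'); look('wrist','tube_short','tube_long')"
```

```text
t2.70 p [ 0.5155 -0.2168  0.2491] a 0.002 w 0.0686 g 0.0 f [-0.5 -0.9  0.2]
(0.546, -0.2155, 0.06, 0.0) -> [ 0.205 -0.008  1.261] turn 0.0006
wrist tube_short [([0.546, -0.218, -0.0], 0.8)]
wrist tube_short [([0.545, -0.219, 0.0], 0.91), ([0.737, 0.179, 0.002], 0.42)]
wrist tube_long [([0.571, 0.017, 0.001], 0.95), ([0.487, -0.066, 0.0], 0.67), ([0.56, -0.067, -0.004], 0.59)]
```

```bash

python3 -m creep '0.8 0.2 0 0.2 0; 0.8 0.2 0 0.5 0; 0.8 0.2 0 0.8 0; 0.8 0.2 0 1 0; 0.8 0.2 0 1 0' >/dev/null
python3 -m creep '0.8 0 0 0.15 0; 0.8 0 0 0.26 0; 0.8 0 0 0.26 0; 0 0 0 0.26 0; 0 0 0 0.26 0; 0 0 0 0.26 0; 0 0 0 0.26 0; 0 0 0 0.26 0'
python3 h.py
```

```text
clock: 4.58
eef_pos: [0.5455, -0.2168, 0.0623]
tool_rot: [1.0, 0.0, 0.001, 0.001]
ft_force: [0.3, 0.9, 6.4]
grip_width: 0.035
grasp_force: 59.6
t4.58 p [ 0.5455 -0.2168  0.0623] a 0.001 w 0.0350 g 59.6 f [0.3 0.9 6.4]
```

```bash

python3 -m creep '0 0 0 -0.2 0; 0 0 0 -0.5 0; 0 0 0 -0.8 0; 0 0 0 -1 0; 0 0 0 -1 0' >/dev/null
python3 -m creep '0 0 -0.2 -0.25 0; 0 0 -0.5 -0.25 0; 0 -0.1 -0.8 -0.25 0; 0 -0.2 -1 -0.25 0; 0 -0.2 -1 -0.25 0' >/dev/null
python3 -m creep '0 0 -0.3 0 0; 0 -0.1 -0.6 0 0; 0 -0.2 -0.9 0 0; 0 -0.2 -1 0 0; 0 -0.2 -1 0 0' >/dev/null
python3 -m creep '0 0 -0.3 0 0; 0 -0.1 -0.6 0 0; 0 -0.2 -0.9 0 0; 0 -0.2 -1 0 0; 0 -0.2 -1 0 0'
python3 -c "
from h import *; look('wrist','bay_short','bay_long'); look('scene','bay_short','bay_long','tube_short');look('side','bay_short','bay_long')
to((.4575,.3145,.25,0))
import cv2; cv2.imwrite('pics/w1.png',camera('wrist')[:,:,::-1])"
```

```text
clock: 7.08
eef_pos: [0.462, 0.0888, 0.2539]
tool_rot: [0.997, 0.07, -0.004, -0.041]
ft_force: [0.4, -0.2, -1.1]
grip_width: 0.0348
grasp_force: 60.1
wrist bay_short [([0.463, 0.317, 0.01], 0.56)]
wrist bay_long [([0.454, 0.186, 0.004], 0.65)]
scene bay_short [([0.455, 0.315, 0.006], 0.74)]
scene bay_long [([0.459, 0.186, 0.006], 0.63), ([0.658, -0.145, 0.168], 0.32)]
scene tube_short [([0.556, 0.472, 0.001], 0.59), ([0.459, 0.09, 0.195], 0.54)]
side bay_short [([0.456, 0.312, 0.004], 0.69)]
side bay_long []
t7.58 p [0.4622 0.0885 0.2536] a 0.140 w 0.0345 g 60.1 f [ 0.7  0.6 -0.2]
(0.4575, 0.3145, 0.25, 0) -> [ 0.179 -1.489  0.148] turn 0.0445
```

View pics/w1.png

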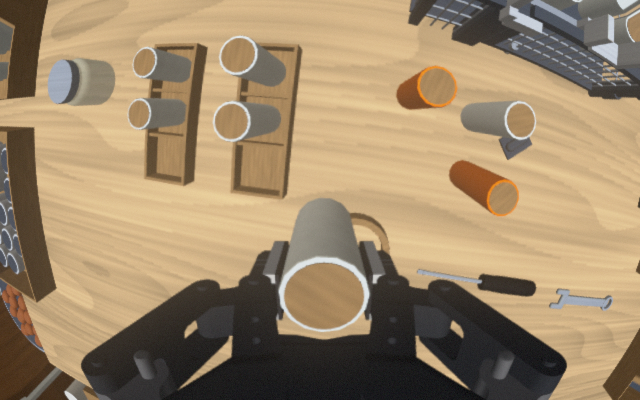

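```bash
python3 -c "
from h import *; o=telemetry.get_obs(); print(o['joint_pos'].round(3),o['joint_vel'].round(3)); print(R.from_quat(o['tool_rot']).as_matrix().round(3))"
```

```text
[ 0.139  0.182 -0.062  1.329  0.083  3.141] [ 0.002  0.     0.002  0.002 -0.001  0.   ]
[[ 0.99   0.139 -0.015]
 [ 0.139 -0.987  0.082]
 [-0.003 -0.083 -0.997]]
```

```bash

python3 -m creep '0 0 0 0 -0.05; 0 0 0 0 -0.1; 0 0 0 0 -0.15; 0 0 0 0 -0.2;0 0 0 0 -0.2' 
python3 -c "
from h import *; to((.4575,.3145,.25,np.pi-.001)); o=telemetry.get_obs(); print(o['joint_pos'].round(3)); print(R.from_quat(o['tool_rot']).as_matrix().round(3))"
```

```text
clock: 8.25
eef_pos: [0.4622, 0.0886, 0.2536]
tool_rot: [0.927, 0.374, 0.009, -0.041]
ft_force: [-0.1, -0.3, -0.8]
grip_width: 0.035
grasp_force: 59.9
t8.25 p [0.4622 0.0886 0.2536] a 0.765 w 0.0350 g 59.9 f [-0.1 -0.3 -0.8]
(0.4575, 0.3145, 0.25, 3.1405926535897932) -> [ 1.018 -1.101  0.148] turn -0.7562
[ 0.139  0.182 -0.062  1.329  0.083  2.514]
[[ 0.721  0.693 -0.014]
 [ 0.692 -0.718  0.082]
 [ 0.046 -0.069 -0.997]]
```

```bash

python3 -m creep '0 0 0 0 -0.06; 0 0 0 0 -0.12; 0 0 0 0 -0.18; 0 0 0 0 -0.24; 0 0 0 0 -0.3; 0 0 0 0 -0.36; 0 0 0 0 -0.42; 0 0 0 0 -0.48; 0 0 0 0 -0.54; 0 0 0 0 -0.6; 0 0 0 0 -0.66;0 0 0 0 -0.7' >/dev/null
python3 -m creep '0 0 0 0 -0.06; 0 0 0 0 -0.12; 0 0 0 0 -0.18; 0 0 0 0 -0.24; 0 0 0 0 -0.3; 0 0 0 0 -0.36; 0 0 0 0 -0.42; 0 0 0 0 -0.48; 0 0 0 0 -0.54; 0 0 0 0 -0.6; 0 0 0 0 -0.66;0 0 0 0 -0.7' >/dev/null
python3 -m creep '0 0 0 0 -0.06; 0 0 0 0 -0.12; 0 0 0 0 -0.18; 0 0 0 0 -0.24; 0 0 0 0 -0.3; 0 0 0 0 -0.36; 0 0 0 0 -0.42; 0 0 0 0 -0.43;0 0 0 0 -0.43' 
python3 -c "
from h import *; to(); o=telemetry.get_obs(); print(o['joint_pos'].round(3)); print(R.from_quat(o['tool_rot']).as_matrix().round(3))"
```

```text
clock: 12.38
eef_pos: [0.457, 0.1133, 0.2537]
tool_rot: [0.994, 0.101, -0.001, -0.032]
ft_force: [0.2, -0.1, 0.3]
grip_width: 0.0349
grasp_force: 59.8
t12.38 p [0.457  0.1133 0.2537] a 0.202 w 0.0349 g 59.8 f [ 0.2 -0.1  0.3]
[ 0.204  0.177 -0.067  1.321  0.064 -3.139]
[[ 0.98   0.201 -0.008]
 [ 0.201 -0.978  0.063]
 [ 0.005 -0.064 -0.998]]
```

```bash

python3 -m creep '0 0 0.3 0 0; 0 0 0.5 0 0; 0 0 0.5 0 0' 
python3 -c "
from h import *; to(); o=telemetry.get_obs(); print(o['joint_pos'].round(3)); print(R.from_quat(o['tool_rot']).as_matrix().round(3))"
```

```text
clock: 12.75
eef_pos: [0.4664, 0.0782, 0.2485]
tool_rot: [0.997, 0.073, 0.0, -0.016]
ft_force: [0.8, -0.1, -0.4]
grip_width: 0.035
grasp_force: 59.9
t12.75 p [0.4664 0.0782 0.2485] a 0.146 w 0.0350 g 59.9 f [ 0.8 -0.1 -0.4]
[ 0.147  0.185 -0.07   1.312  0.032 -3.14 ]
[[ 0.989  0.145 -0.001]
 [ 0.145 -0.989  0.032]
 [ 0.003 -0.032 -0.999]]
```

Halved the tilt with one short move, so I'll repeat the same thing.

```bash

python3 -m creep '0 0 0.3 0 0; 0 0 0.5 0 0; 0 0 0.5 0 0' 
python3 -c "
from h import *; to(); o=telemetry.get_obs(); print(o['joint_pos'].round(3)); print(R.from_quat(o['tool_rot']).as_matrix().round(3))"
```

```text
clock: 13.12
eef_pos: [0.4736, 0.0448, 0.2463]
tool_rot: [0.999, 0.047, 0.001, -0.0]
ft_force: [0.1, 0.5, -1.6]
grip_width: 0.0346
grasp_force: 59.9
t13.12 p [0.4736 0.0448 0.2463] a 0.093 w 0.0346 g 59.9 f [ 0.1  0.5 -1.6]
[ 0.094  0.192 -0.067  1.309 -0.    -3.141]
[[ 0.996  0.093  0.003]
 [ 0.093 -0.996  0.   ]
 [ 0.003  0.    -1.   ]]
```

```bash

python3 -m creep '0 0 0 -0.05 0.06; 0 0 -0.1 -0.05 0.12; 0 0 -0.3 -0.05 0.18; 0 0 -0.5 -0.05 0.24; 0 0 -0.7 -0.05 0.3; 0 0 -0.9 -0.05 0.36; 0 0 -0.95 -0.05 0.42; 0 0 -1 -0.05 0.48; 0 0 -1 -0.05 0.53; 0 0 -1 -0.05 0.53' >/dev/null
python3 h.py 0.457,0.3145,0.25,3.1416;  python3 -c "
from h import *; o=telemetry.get_obs(); print(o['joint_pos'].round(3)); print(R.from_quat(o['tool_rot']).as_matrix().round(3))"
```

```text
t14.38 p [0.4589 0.1954 0.2539] a -1.567 w 0.0351 g 59.9 f [-0.   0.4  0.1]
(0.457, 0.3145, 0.25, 3.1416) -> [-0.794  0.01   0.027] turn -1.4988
[ 4.030e-01  2.340e-01  7.000e-03  1.341e+00 -1.000e-03 -1.172e+00]
[[ 0.004 -1.     0.003]
 [-1.    -0.004  0.001]
 [-0.001 -0.003 -1.   ]]
```

```bash

python3 -m creep '0 -0.2 0 0 0.06; 0 -0.4 0 0 0.12; 0 -0.6 0 0 0.18; 0 -0.8 0.01 0 0.24; 0 -0.8 0.01 0.03 0.3; 0 -0.8 0.01 0.03 0.36; 0 -0.8 0.01 0.03 0.42; 0 -0.8 0.01 0.03 0.48; 0 -0.8 0.01 0.03 0.5; 0 -0.8 0.01 0.03 0.5' >/dev/null
python3 -c "
from h import *; look('wrist','bay_short','bay_long'); look('scene','bay_short','bay_long','tube_short')
import cv2; cv2.imwrite('pics/w2.png',camera('wrist')[:,:,::-1])
to((.457,.3145,.065,np.pi))"
```

```text
wrist bay_short [([0.458, 0.318, 0.007], 0.58), ([0.454, 0.186, 0.004], 0.45)]
wrist bay_long [([0.456, 0.186, 0.009], 0.66)]
scene bay_short [([0.458, 0.317, 0.006], 0.78), ([0.459, 0.189, 0.002], 0.3)]
scene bay_long [([0.46, 0.187, 0.004], 0.63)]
scene tube_short [([0.455, 0.312, 0.189], 0.52)]
t16.02 p [0.4575 0.3151 0.2495] a -3.140 w 0.0348 g 59.9 f [ 0.1  0.1 -0.1]
(0.457, 0.3145, 0.065, 3.141592653589793) -> [ 0.007 -0.004  1.23 ] turn -1.9995
```

View pics/w2.png

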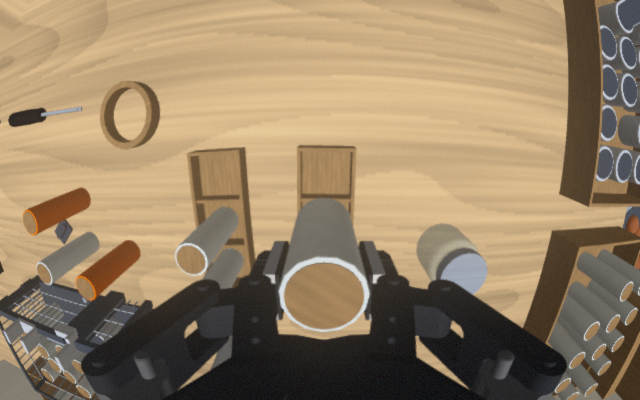

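```bash

python3 -m creep '0 0 0 0.2 0; 0 0 0 0.5 0; 0 0 0 0.8 0; 0 0 0 0.95 0; 0 0 0 1 0; 0 0 0 1 0' >/dev/null
python3 -m creep '0 0 0 0.1 0; 0 0 0 0.18 0; 0 0 0 0.21 0; 0 0 0 0.21 0'
python3 h.py
```

```text
clock: 17.27
eef_pos: [0.4577, 0.3149, 0.0675]
tool_rot: [-0.001, 1.0, -0.0, 0.001]
ft_force: [0.2, 0.3, -1.0]
grip_width: 0.0347
grasp_force: 59.9
t17.27 p [0.4577 0.3149 0.0675] a -3.140 w 0.0347 g 59.9 f [ 0.2  0.3 -1. ]
```

```bash

python3 -m creep '0.7 0 0 0 0; 0.7 0 0 0 0; 0.7 0 0 0 0; 0.7 0 0 -0.2 0; 0.7 0 0 -0.5 0; 0.7 0 0 -0.8 0; 0.7 0 0 -1 0; 0.7 0 0 -1 0'
python3 -m creep '0.7 0 -0.2 -0.2 0; 0.7 0 -0.5 -0.2 0; 0.7 0 -0.8 -0.2 0; 0.7 0 -1 -0.2 0; 0.7 0 -1 -0.2 0' >/dev/null
python3 -m creep '0.7 -0.1 -0.3 0 0; 0.7 -0.3 -0.6 0 0; 0.7 -0.4 -0.9 0 0; 0.7 -0.4 -1 0 0; 0.7 -0.4 -1 0 0' >/dev/null
python3 -c "
from h import *; look('wrist','tube_long'); look('scene','tube_short','tube_long','bay_short'); look('side','tube_long','tube_short')
to((.56,-.065,.095,np.pi))"
```

```text
clock: 18.27
eef_pos: [0.4591, 0.3162, 0.2213]
tool_rot: [-0.001, 1.0, 0.002, 0.004]
ft_force: [0.1, 0.5, 0.6]
grip_width: 0.0601
grasp_force: 0.0
wrist tube_long [([0.559, -0.068, -0.005], 0.85), ([0.484, -0.062, -0.0], 0.83), ([0.453, 0.185, 0.007], 0.21)]
scene tube_short [([0.456, 0.315, 0.008], 0.76), ([0.461, 0.185, 0.004], 0.24)]
scene tube_long [([0.571, 0.021, -0.001], 0.75), ([0.56, -0.063, -0.002], 0.74), ([0.65, -0.257, 0.002], 0.66), ([0.486, -0.064, -0.003], 0.51)]
scene bay_short [([0.458, 0.32, 0.006], 0.63), ([0.738, 0.186, -0.001], 0.17)]
side tube_long [([0.561, -0.063, 0.002], 0.92), ([0.572, 0.022, -0.001], 0.82), ([0.493, -0.064, 0.003], 0.77)]
side tube_short [([0.453, 0.318, 0.007], 0.71)]
t19.98 p [0.5177 0.0159 0.2482] a -3.139 w 0.0598 g 0.0 f [-0.1 -0.1 -0.9]
(0.56, -0.065, 0.095, 3.141592653589793) -> [-0.277 -0.54   1.022] turn -1.9993
```

```bash

python3 -m creep '0.7 -0.15 -0.3 0 0; 0.7 -0.28 -0.54 0 0; 0.7 -0.28 -0.54 0 0; 0.7 -0.28 -0.54 0.2 0; 0.7 -0.28 -0.54 0.5 0; 0.7 -0.28 -0.54 0.8 0; 0.7 -0.28 -0.54 0.95 0; 0.7 -0.28 -0.54 1 0; 0.7 -0.28 -0.54 1 0' >/dev/null
python3 -m creep '0.7 0 0 0.02 0; 0 0 0 0.02 0; 0 0 0 0.02 0; 0 0 0 0.02 0; 0 0 0 0.02 0; 0 0 0 0.02 0'
python3 h.py
```

```text
clock: 21.85
eef_pos: [0.5611, -0.0657, 0.0962]
tool_rot: [-0.001, 1.0, 0.0, 0.003]
ft_force: [0.4, 1.3, 6.2]
grip_width: 0.0348
grasp_force: 59.6
t21.85 p [ 0.5611 -0.0657  0.0962] a -3.140 w 0.0348 g 59.6 f [0.4 1.3 6.2]
```

```bash

python3 -m creep '0 0 0 -0.2 0; 0 0 0 -0.5 0; 0 0 0 -0.8 0; 0 0 0 -1 0; 0 0 0 -1 0' >/dev/null
python3 -m creep '0 0 0 -0.1 0; 0 0.1 0.2 -0.1 0; 0 0.2 0.5 -0.1 0; 0 0.3 0.8 -0.1 0; 0 0.4 1 -0.1 0; 0 0.4 1 -0.1 0' >/dev/null
python3 h.py 0.458,0.1865,0.25,-3.1416
```

```text
t23.23 p [0.4981 0.0858 0.2592] a -3.137 w 0.0350 g 59.8 f [ 0.1  0.1 -1.4]
(0.458, 0.1865, 0.25, -3.1416) -> [0.264 0.673 0.061] turn 0.0016
```

```bash

python3 -m creep '0 0.1 0.3 0 0; 0 0.2 0.6 0 0; 0 0.26 0.67 0 0; 0 0.26 0.67 0 0; 0 0.26 0.67 0 0' >/dev/null
python3 -c "
from h import *; look('scene','bay_long','bay_short','tube_long'); look('wrist','bay_long'); to((.458,.1865,.102,np.pi))"
```

```text
scene bay_long [([0.46, 0.186, 0.002], 0.97)]
scene bay_short [([0.459, 0.316, 0.005], 0.97), ([0.458, 0.183, 0.162], 0.6)]
scene tube_long [([0.461, 0.183, 0.164], 0.71), ([0.486, -0.067, 0.0], 0.65), ([0.574, 0.02, 0.001], 0.54)]
wrist bay_long [([0.453, 0.186, 0.005], 0.91), ([0.459, 0.315, 0.008], 0.63)]
t24.15 p [0.4609 0.184  0.26  ] a 3.142 w 0.0348 g 60.0 f [ 0.1  0.1 -1.1]
(0.458, 0.1865, 0.102, 3.141592653589793) -> [0.023 0.016 1.053] turn -0.0000
```

```bash

python3 -m creep '0 0.02 0.016 0.2 0; 0 0.02 0.016 0.5 0; 0 0.02 0.016 0.8 0; 0 0.02 0.016 0.93 0; 0 0.02 0.016 1 0; 0 0.02 0.016 1 0' >/dev/null
python3 -m creep '0 0 0 0.04 0; 0 0 0 0.04 0; 0.7 0 0 0.04 0; 0.7 0 0 0.04 0; 0.7 0 0 0.04 0; 0.7 0 0 -0.2 0; 0.7 0 0 -0.5 0; 0.7 0 0 -0.8 0; 0.7 0 0 -1 0; 0.7 0 0 -1 0'
python3 -c "
from h import *
for c in ('scene','side'): look(c,'tube_long','tube_short','side_pinch','grip_pinch','gate_hinge')
import cv2; cv2.imwrite('pics/s2.png',cv2.resize(camera('scene')[100:340,200:520,::-1],None,fx=2.5,fy=2.5,interpolation=3))
to((.66,0,.25,np.pi-.045))"
```

```text
clock: 26.15
eef_pos: [0.4591, 0.1876, 0.2628]
tool_rot: [-0.001, 1.0, 0.001, 0.004]
ft_force: [0.5, -0.4, -0.2]
grip_width: 0.06
grasp_force: 0.0
scene tube_long [([0.574, 0.02, 0.002], 0.73), ([0.486, -0.068, -0.0], 0.54), ([0.46, 0.188, 0.004], 0.48), ([0.456, 0.321, 0.008], 0.18)]
scene tube_short [([0.454, 0.316, 0.004], 0.52)]
scene side_pinch [([0.662, 0.002, 0.171], 0.95)]
scene grip_pinch [([0.658, -0.147, 0.17], 0.85)]
scene gate_hinge [([0.654, -0.264, 0.141], 0.6)]
side tube_long [([0.46, 0.188, 0.004], 0.79), ([0.489, -0.061, 0.005], 0.78), ([0.574, 0.019, -0.0], 0.58)]
side tube_short [([0.455, 0.317, 0.006], 0.75), ([0.646, -0.26, 0.14], 0.47)]
side side_pinch [([0.662, 0.001, 0.168], 0.62)]
side grip_pinch [([0.659, -0.141, 0.172], 0.86)]
side gate_hinge [([0.648, -0.263, 0.138], 0.58), ([0.458, 0.188, 0.007], 0.56)]
t26.80 p [0.4575 0.187  0.2598] a -3.140 w 0.0598 g 0.0 f [-0.5 -0.  -0.4]
(0.66, 0, 0.25, 3.096592653589793) -> [-1.348 -1.248  0.068] turn -1.9853
```

View pics/s2.png

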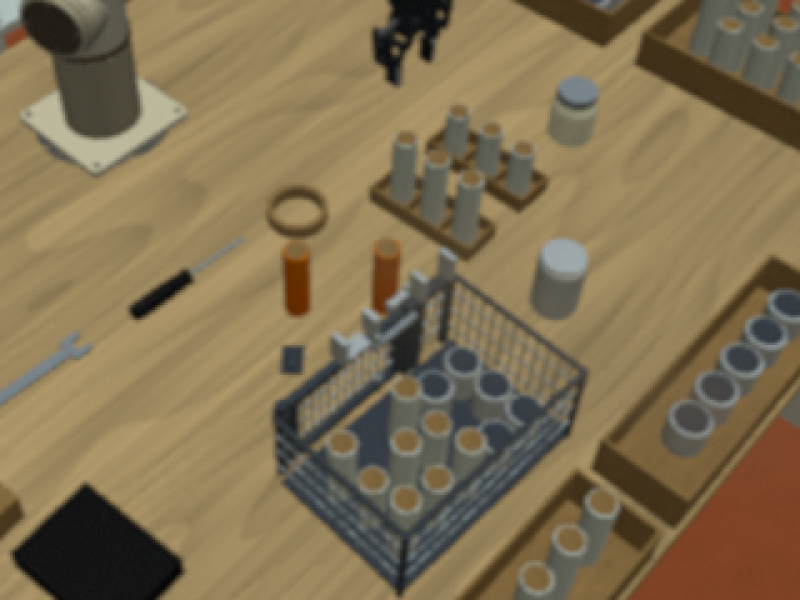

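The crop shows both white tubes standing in their trays: long at (405,165), short at (458,130). The grip tabs are at (342,348) and (372,322), and the side catch tabs at (422,285) and (447,262). Next I'll go above the side catch.

```bash

python3 -m creep '1 -0.2 -0.2 0 0; 1 -0.5 -0.5 0 0; 1 -0.8 -0.8 0 0; 1 -1 -1 0 0; 1 -1 -1 0 0.014; 1 -1 -1 0 0.014' >/dev/null
python3 -m creep '1 -0.2 -0.2 0 0; 1 -0.34 -0.26 0.05 0; 1 -0.34 -0.26 0.05 0; 1 -0.34 -0.26 0.05 0' 
python3 -c "
from h import *
for i in range(2): look('wrist','side_pinch','grip_pinch','gate_hinge')
import cv2; cv2.imwrite('pics/w3.png',camera('wrist')[:,:,::-1])
to((.662,0,.168,np.pi-.045)); print(telemetry.get_obs()['joint_pos'].round(3))"
```

```text
clock: 28.05
eef_pos: [0.6563, -0.0031, 0.2531]
tool_rot: [0.021, 1.0, 0.0, 0.001]
ft_force: [-0.3, 0.9, -0.1]
grip_width: 0.0855
grasp_force: 0.0
wrist side_pinch [([0.74, 0.181, 0.0], 0.32)]
wrist grip_pinch [([0.653, -0.146, 0.171], 0.92), ([0.454, 0.314, 0.004], 0.19)]
wrist gate_hinge [([0.651, -0.262, 0.134], 0.68)]
wrist side_pinch [([0.664, 0.002, 0.167], 0.66)]
wrist grip_pinch [([0.656, -0.143, 0.17], 0.8), ([0.649, -0.261, 0.136], 0.31)]
wrist gate_hinge [([0.651, -0.261, 0.138], 0.81)]
t28.50 p [ 0.6569 -0.0038  0.2533] a 3.099 w 0.0853 g 0.0 f [-0.3  0.2 -1.4]
(0.662, 0, 0.168, 3.096592653589793) -> [-0.031  0.026  0.568] turn 0.0008
[-0.006  0.566  0.501  1.502  0.     0.037]
```

View pics/w3.png

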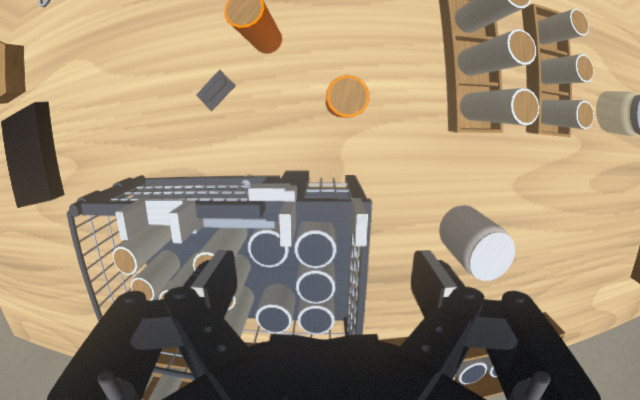

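```bash

python3 -m creep '1 -0.03 0.01 0.2 0; 1 -0.03 0.01 0.4 0; 1 -0.03 0.01 0.5 0; 1 -0.03 0.01 0.57 0; 1 -0.03 0.03 0.57 0; 1 -0.03 0.03 0.57 0'
python3 h.py 0.662,0.001,0.168,3.0966
```

```text
clock: 29.25
eef_pos: [0.6627, 0.0006, 0.1687]
tool_rot: [0.021, 1.0, 0.0, 0.003]
ft_force: [-0.3, -0.3, -0.0]
grip_width: 0.0855
grasp_force: 0.0
t29.25 p [6.627e-01 6.000e-04 1.687e-01] a 3.099 w 0.0855 g 0.0 f [-0.3 -0.3 -0. ]
(0.662, 0.001, 0.168, 3.0966) -> [0.005 0.002 0.005] turn 0.0008
```

```bash

python3 -m creep '0.75 0 0 0 0; 0.7 0 0 0 0; 0.6 0 0 0 0; 0.53 0 0 0 0; 0.53 0 0 0 0; 0.53 0 0 0 0; 0.53 0 0 0 0'
```

```text
clock: 30.12
eef_pos: [0.6629, 0.0022, 0.1699]
tool_rot: [0.021, 1.0, 0.002, 0.003]
ft_force: [-0.1, 3.1, 7.9]
grip_width: 0.0462
grasp_force: 55.0
```

```bash

python3 -m creep '1 0 0 0 0; 1 0 0 0 0; 1 0 0 0 0; 1 0 0 0 0; 1 0 0 -0.2 0; 1 0 0 -0.45 0; 1 0 0 -0.45 0; 1 0.02 -0.3 -0.45 0; 1 0.04 -0.6 -0.45 0; 1 0.07 -0.9 -0.45 0; 1 0.08 -0.95 -0.45 0; 1 0.08 -0.95 -0.45 0' 
python3 -c "
from h import *
for i in range(2): look('wrist','side_pinch','grip_pinch','gate_hinge')
look('scene','grip_pinch')
import cv2; cv2.imwrite('pics/w4.png',camera('wrist')[:,:,::-1])
to((.657,-.1445,.169,np.pi-.045)); print(telemetry.get_obs()['joint_pos'].round(3))"
```

```text
clock: 31.62
eef_pos: [0.6433, -0.1419, 0.234]
tool_rot: [0.022, 1.0, 0.001, 0.001]
ft_force: [0.7, -0.2, -0.1]
grip_width: 0.0851
grasp_force: 0.0
wrist side_pinch [([0.664, 0.001, 0.168], 0.85)]
wrist grip_pinch [([0.654, -0.148, 0.17], 0.94)]
wrist gate_hinge [([0.652, -0.262, 0.136], 0.68)]
wrist side_pinch [([0.664, 0.001, 0.168], 0.91)]
wrist grip_pinch [([0.657, -0.146, 0.17], 0.94)]
wrist gate_hinge [([0.65, -0.261, 0.138], 0.81), ([0.74, 0.181, 0.0], 0.2)]
scene grip_pinch [([0.657, -0.149, 0.168], 0.6)]
t32.17 p [ 0.6438 -0.1411  0.2349] a 3.099 w 0.0857 g 0.0 f [-0.1 -0.4  0.1]
(0.657, -0.1445, 0.169, 3.096592653589793) -> [-0.088 -0.019  0.44 ] turn 0.0009
[-2.160e-01  5.740e-01  4.670e-01  1.461e+00  1.000e-03 -1.740e-01]
```

View pics/w4.png

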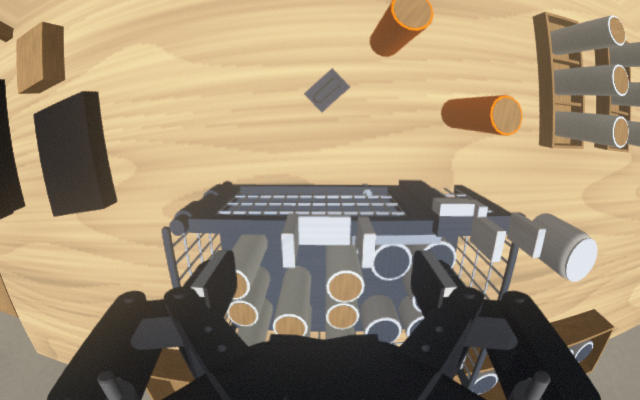

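The wrist view shows the grip tabs at (289,240) and (368,240), and both side tabs on the right are now squeezed closer together at (487,240) and (527,240). I'll descend onto the grip.

```bash

python3 -m creep '1 -0.09 -0.01 0 0; 1 -0.09 -0.01 0.1 0; 1 -0.09 -0.01 0.3 0; 1 -0.09 -0.01 0.44 0; 1 -0.09 -0.02 0.44 0; 1 -0.09 -0.02 0.44 0'
python3 -m creep '0.75 0 0 0 0; 0.7 0 0 0 0; 0.6 0 0 0 0; 0.5 0 0 0 0; 0.5 0 0 0 0; 0.5 0 0 0 0; 0.5 0 0 0 0'
python3 h.py
```

```text
clock: 32.92
eef_pos: [0.6572, -0.1453, 0.1693]
tool_rot: [0.022, 1.0, 0.0, 0.002]
ft_force: [0.6, -0.6, 1.2]
grip_width: 0.0856
grasp_force: 0.0
clock: 33.8
eef_pos: [0.6584, -0.1442, 0.1719]
tool_rot: [0.021, 1.0, 0.001, 0.004]
ft_force: [-1.0, 0.5, 6.3]
grip_width: 0.0468
grasp_force: 63.0
t33.80 p [ 0.6584 -0.1442  0.1719] a 3.099 w 0.0468 g 63.0 f [-1.   0.5  6.3]
```

```bash

python3 -m creep '0.5 0.046 -0.001 0 -0.019; 0.5 0.092 -0.006 0 -0.038; 0.5 0.138 -0.012 0 -0.057; 0.5 0.183 -0.022 0 -0.076; 0.5 0.228 -0.034 0 -0.095; 0.5 0.271 -0.049 0 -0.115; 0.5 0.314 -0.067 0 -0.134; 0.5 0.356 -0.087 0 -0.153; 0.5 0.396 -0.11 0 -0.172; 0.5 0.435 -0.134 0 -0.191; 0.5 0.435 -0.134 0 -0.191'
python3 -c "
from h import *
for c in ('scene','side'): look(c,'grip_pinch','gate_hinge')
to()
h=np.array([.6517,-.2612]);t=.6-.043; print(h+.1155*np.array([-np.sin(t),np.cos(t)]))
"
```

```text
clock: 35.17
eef_pos: [0.5921, -0.1604, 0.1718]
tool_rot: [-0.276, 0.961, 0.001, 0.004]
ft_force: [0.1, 5.4, 10.3]
grip_width: 0.0469
grasp_force: 64.2
scene grip_pinch [([0.595, -0.166, 0.169], 0.78), ([0.653, -0.261, -0.0], 0.71)]
scene gate_hinge [([0.65, -0.264, 0.142], 0.91)]
side grip_pinch [([0.595, -0.162, 0.172], 0.56), ([0.66, -0.002, 0.167], 0.32), ([0.647, -0.26, 0.004], 0.27)]
side gate_hinge [([0.648, -0.259, 0.142], 0.65)]
t35.48 p [ 0.5921 -0.1604  0.1718] a -2.583 w 0.0469 g 64.3 f [-0.9  4.6  9.9]
[ 0.59064184 -0.16315842]
```

```bash

python3 -m creep '0.5 0.046 -0.001 0 -0.019; 0.5 0.092 -0.006 0 -0.038; 0.5 0.138 -0.012 0 -0.057; 0.5 0.183 -0.022 0 -0.076; 0.5 0.228 -0.034 0 -0.095; 0.5 0.271 -0.049 0 -0.115; 0.5 0.314 -0.067 0 -0.134; 0.5 0.356 -0.087 0 -0.153; 0.5 0.396 -0.11 0 -0.172; 0.5 0.435 -0.134 0 -0.191; 0.5 0.454 -0.148 0 -0.2; 0.5 0.454 -0.148 0 -0.2'
python3 -c "
from h import *
for c in ('scene','side'): look(c,'grip_pinch','gate_hinge','tube_long','tube_short','side_pinch')
to()
import cv2; cv2.imwrite('pics/s5.png',cv2.resize(camera('scene')[100:340,200:520,::-1],None,fx=2.5,fy=2.5,interpolation=3))
h=np.array([.6517,-.2612]);p=telemetry.get_obs()['eef_pos'][:2]-h; print('swing',np.arctan2(-p[0],p[1])+.043,np.hypot(*p))
"
```

```text
clock: 36.98
eef_pos: [0.5451, -0.2146, 0.1718]
tool_rot: [-0.56, 0.828, 0.001, 0.003]
ft_force: [-1.1, 7.0, 14.8]
grip_width: 0.0467
grasp_force: 65.9
scene grip_pinch [([0.545, -0.222, 0.169], 0.76)]
scene gate_hinge [([0.652, -0.263, 0.139], 0.87)]
scene tube_long [([0.569, 0.02, 0.004], 0.67), ([0.456, 0.188, 0.006], 0.58), ([0.484, -0.068, -0.001], 0.55)]
scene tube_short []
scene side_pinch [([0.662, 0.005, 0.171], 0.97), ([0.452, 0.319, 0.005], 0.57)]
side grip_pinch [([0.542, -0.214, 0.172], 0.79), ([0.459, 0.186, 0.003], 0.28)]
side gate_hinge [([0.652, -0.26, 0.14], 0.57)]
side tube_long [([0.49, -0.064, 0.002], 0.92), ([0.456, 0.188, 0.008], 0.66), ([0.57, 0.02, 0.0], 0.56)]
side tube_short [([0.458, 0.316, 0.006], 0.45)]
side side_pinch []
t37.58 p [ 0.5452 -0.2146  0.1717] a -1.953 w 0.0470 g 65.9 f [-1.7  8.  14.7]
swing 1.2012011194547214 0.11632969362174195
```

View pics/s5.png

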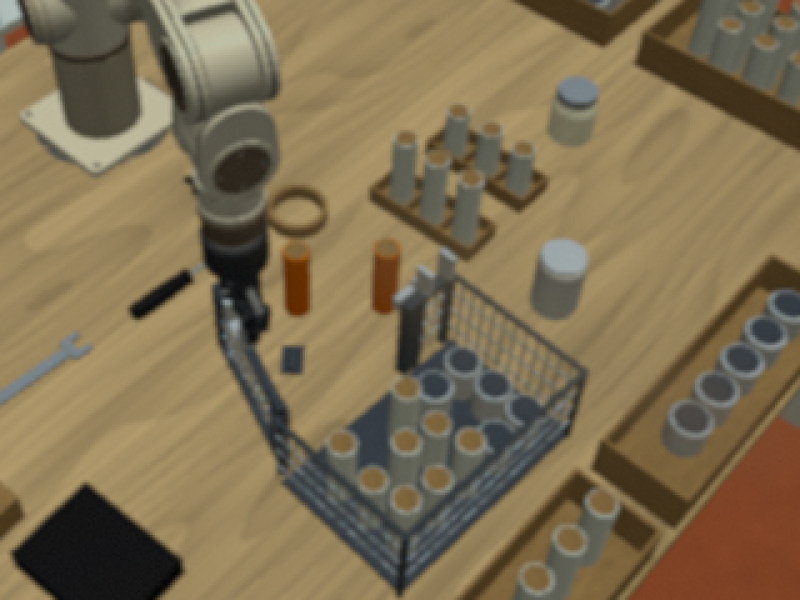

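The picture shows the gate swung wide open, past the ridge at (292,360). It is held by its grip at about (240,325). Both tubes stand in their trays, and the bystanders and orange tubes look undisturbed. The swing is about 1.2 rad, so I'm handing it in.

```bash
python3 -c "
from workcell import ticket; print(ticket.job_done())"
```

```text
the job is handed in; nothing more can be done
None
```

I handed the job in at about 37.6 s: both tubes stand in the bays for their own length, the side catch is squeezed in, and the arm is holding the gate open at about 1.2 rad by its grip; no verdict came back.

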